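# Slide the order pad out over the end of the waiter's board

### The arm

A 6-joint arm with a two-finger parallel gripper is mounted at the origin on a cart in front of the work surface, level with it; the furniture and walls round the work are solid. World frame = base frame: x ahead of the robot, y to its left, z up, the work surface at z = 0. Lengths are in m, angles in rad, forces in N, time in s.
With the tool pointing down it reaches from about 0.225 to 0.875 m from the base axis. Payload 3.4 kg.
Tool frame: the origin (TCP) lies on the centre line of the jaws, within the pads' length; the fingertips stand 14 mm ahead of it and the grasp point (between the pads) lies 5 mm behind it; z points along the fingers, y is the line along which they close (so a half turn about z gives the same grasp; the last joint's range is limited). The gripper opens to 85 mm and grips with 20 to 120 N. Pads are 22 mm wide; open, the fingers measure 114 mm over their backs; the gripper's body (76 mm by 85 mm) begins 54 mm behind the grasp point. The pads swing forward as they close: fully open they stand 13 mm farther back than shut.
Start: joints at [1.076, 0.276, 1.505, -0, 1.361, -0.121], TCP at [0.21, 0.535, 0.245] pointing down, gripper open.
Joint ranges: [-2.89, 2.89], [-0.75, 2.08], [0.22, 2.7], [-1.18, 4.32], [0.11, 2.71], [-2.7, 2.7]. Speed limits (rad/s): [2.57, 2.57, 3.14, 3.14, 3.14, 3.14].

### API

Orientations are given as a rotation vector (axis times angle).
In Python, from rig import read_state, read_camera, job_done gives the robot as it stands.
- The arm moves only by the shell command python3 -m jog 'ROWS'. ROWS is text: rows parted by semicolons, each of 5 numbers parted by spaces: the shift along the world's x, y, z in mm, then the turn about the world's z in rad, then the opening, from 0 (shut) to 1 (fully open). In form: tx ty tz roll claw; .... A call has 1 to 10 rows; each row is the pose to reach, as a shift and turn from the pose commanded when the call began; what a row does not reach only later rows make up. A row lasts 1/12 s, in which the tool goes at most 41.7 mm and 7.16 degrees, less where a joint would pass 70% of its speed; a pose out of reach is approached as far as the arm can. A call with a gripper value outside its range is refused whole. The fingers move at their own pace and stop on an object; the grip force is fixed at half the most. Time passes only in rows, so rows that repeat a pose let the fingers close. It gives the time, the measured TCP pose, the force, the opening and the grip force at its end, in the units of the state.
- read_state(): the state, without advancing time (a new reading comes with each control period).
- read_camera(name): name is "scene" or "top" or "wrist"; returns a dict with "frame" (384x512x3 uint8, blue, green, red), "intrinsics" (3x3 intrinsics, pixels), "k1" (the pictures are not rectified: a ray, as slopes to the right and down, at radius r is drawn at 1 + k1 r^2 times it, then the intrinsics apply), "camera_from_world" (4x4, takes a point from world to camera coordinates); the wrist camera has in their place "hand_eye" (4x4, takes a point from camera to tool coordinates, whose origin is the TCP and whose axes are the flange's). Camera axes: x right, y down, z forward; pixel columns grow to the right and rows downward; lengths in m; the calibration is good to about 2 mm. A picture is of the moment at which its call begins: read the wrist's pose just before it. There is no depth.
- job_done(): hands the job in; it is judged then, once.
The state is a dict: "t": time; "joints": joint angles; "qd": joint speeds; "joint_torque": joint torques, N m; "eef_pos": TCP position; "tool_rot": TCP orientation; "force": force on the tool from outside, world axes, zero at the start; "ft_torque": the same for the moment, N m; "gripper_width": opening from 0.0 (shut) to 1.0 (fully open); "gripper_force": force on a finger pad.
Only numpy, scipy, OpenCV 4.12 (cv2) and the standard library are available. Lean on these libraries where they do the work, as an engineer would, in place of code of your own. Each camera call takes 0.05 s, during which the arm holds its last target. There are 200 camera calls.

### The job

Push the order pad along the raised wooden board until about 4 cm of its dark bound end sticks out over the left end of the board, between the two bottle stoppers, so that a passing waiter can get hold of it. It should end lying flat, square to the board and midway between the board's long sides, with your hand clear of it. Push it only, never lift it or pick it up, and leave the stoppers and the salt cellar beside it where they are.

Things in the scene. Friction and masses are not known exactly. Their poses are not given: they have to be found in the camera images.
- board_end (a point): middle of the upper edge of the left end of a fixed, raised light wooden board, 320 x 240 mm, top 24 mm above the stand. Axes are the board's: x points level out over the left end, along the 320 mm sides (roughly world +y, up to 0.38 rad either way); the board lies from x = -320 mm to 0. y lies across: the long sides are at y = -120 and +120 mm. z is up.
- pad_mid (a point): centre of the order pad, a white lined pad 125 x 75 x 11 mm, up to 0.1 kg, loose on the board; 5.5 mm above its underside. x lies along the length, to the leading short end (dark binding) 62.5 mm away; y across the width; z up. Starts up to 0.3 rad out of square with the board and up to 40 mm off its middle line. Slides with ordinary friction and stays where left.
- steel_stopper_mid (a point): centre (half-way up) of a bright steel bottle stopper, 33 mm across and 48 mm tall, standing loose on the board in a corner of its left end; not to be disturbed
- black_stopper_mid (a point): centre (half-way up) of a black bottle stopper of the same shape, 33 mm across and 48 mm tall, standing loose on the board in the other corner of its left end; not to be disturbed
- salt_cellar_mid (a point): centre (half-way up) of a round wooden salt cellar, 70 mm across and 67 mm tall, standing loose on the stand to the far left of the board; not to be disturbed
Things that resemble listed ones, but are neither listed nor needed, are in the scene too. There is more than one size of the part that bears pad_mid; the job needs the larger.

How it is judged:
At the end, for the whole second after the job is handed in: The pad lies flat and at rest on the board, 28 to 52 mm of it beyond the board's left end, its centre within 18 mm of the board's middle line and its length within 0.14 rad (8 degrees) of the board's (x of pad_mid in the frame of board_end between -0.0345 and -0.0105 m and y of pad_mid in the frame of board_end between -0.018 and 0.018 m and angle between the x axis of pad_mid and the x axis of board_end, either way round below 0.14 rad and angle between pad_mid's own z axis and vertical below 0.05 rad and height (world z) of pad_mid between 0.026 and 0.033 m and linear speed of order_pad below 0.01 m/s); the robot touches nothing.
It fails at once if the order pad is lifted more than 8 mm off the board (height (world z) of pad_mid above 0.0375 m).
It fails at once if the order pad is tipped up by more than 0.2 rad or falls off the board (angle between pad_mid's own z axis and vertical above 0.2 rad or height (world z) of pad_mid below 0.02 m).
It fails at once if a stopper or the salt cellar is moved by more than 15 mm or tipped (distance of any of steel_stopper_mid, black_stopper_mid, salt_cellar_mid from where it was at the start of the episode above 0.015 m or angle between any of steel_stopper_mid, black_stopper_mid, salt_cellar_mid's own z axis and vertical above 0.3 rad).
It also fails if it takes over 53 s, if anything falls off the work surface, if the arm or the gripper's body presses on something with over 40 N, if the wrist force passes 120 N, or if a joint passes its speed limit or range.

## Working session

There is one attempt and no reset: what is moved stays moved. The work goes in short steps, Python scripts to look and compute and a shell command to move; the robot and the scene stay as the last step left them, time stands still between calls to the robot, and variables do not carry over. Pictures are saved under pics/ and viewed, at most 10 in all, crops included, and the job is handed in when it is done.

```bash
mkdir -p pics; cat > h.py <<'E'
import numpy as np, cv2
from rig import read_state, read_camera
def undist(c,uv):
    K=np.array(c["intrinsics"]); k=float(c["k1"])
    return cv2.undistortPoints(np.array(uv,float).reshape(-1,1,2),K,np.array([k,0,0,0.])).reshape(-1,2)
def cast(c,uv,z,T=None):
    "pixels -> world points on plane z"
    W=np.linalg.inv(np.array(c["camera_from_world"])) if T is None else T
    n=undist(c,uv); d=np.c_[n,np.ones(len(n))]@W[:3,:3].T; o=W[:3,3]
    return o+d*((z-o[2])/d[:,2])[:,None]
E
python3 - <<'E'
from h import *
a=read_camera("scene");b=read_camera("top")
for n,c in(("scene",a),("top",b)):
    cv2.imwrite(f"pics/{n}0.png",c["frame"]); np.save(f"{n}0.npy",c,allow_pickle=True)
    W=np.linalg.inv(c["camera_from_world"]);print(n,W[:3,3].round(3),W[:3,2].round(2),c["k1"])
s=read_state();print(s["t"],s["eef_pos"],s["tool_rot"],s["force"])
E
```

```text
scene [ 0.045 -0.394  0.484] [ 0.62  0.62 -0.49] 0.022356122839694754
top [0.409 0.135 0.884] [ 0.22 -0.02 -0.98] 0.017792000425042722
0.1 [0.20974407 0.5349046  0.24451367] [-5.83575663e-01 -3.08637169e+00  2.48582079e-03] [0.4465576  0.25454778 0.06555211]
```

View pics/scene0.png

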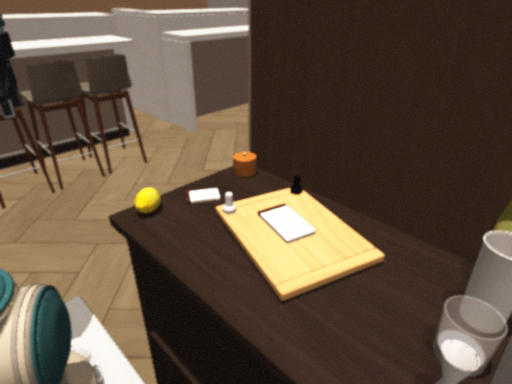

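View pics/top0.png

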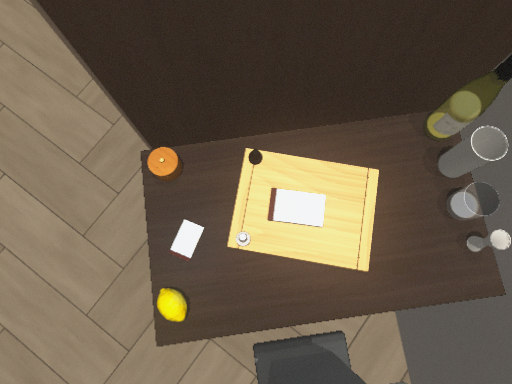

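Candidates for the pad in the top view are the white pad with the dark end on the board at (298,207) and a smaller white pad on the stand at (187,239). The stoppers are black at (255,157) and steel at (243,239), and the salt cellar is at (163,162). I choose the one on the board, and will measure it and check it in a crop.

```bash
cat > meas.py <<'E'
from h import *
def big(m,box=None):
    c,_=cv2.findContours(m.astype(np.uint8),cv2.RETR_EXTERNAL,cv2.CHAIN_APPROX_NONE); return max(c,key=cv2.contourArea)
def board(c):
    f=c["frame"];h=cv2.cvtColor(f,cv2.COLOR_BGR2HSV)
    m=(h[...,0]>8)&(h[...,0]<32)&(h[...,1]>60)&(h[...,2]>130)
    m=cv2.morphologyEx(m.astype(np.uint8)*255,cv2.MORPH_OPEN,np.ones((5,5)))
    n=cv2.connectedComponentsWithStats(m)
    i=1+np.argmax(n[2][1:,4]); return cv2.convexHull(big(n[1]==i))
def pad(c,hull,z=0.035):
    f=c["frame"];h=cv2.cvtColor(f,cv2.COLOR_BGR2HSV)
    ins=np.zeros(f.shape[:2],np.uint8);cv2.fillPoly(ins,[hull],1)
    k=big((ins>0)&(h[...,1]<60)&(h[...,2]>150)) # white sheet
    return k
E
python3 - <<'E'
from meas import *
c=np.load("top0.npy",allow_pickle=True).item()
H=board(c);k=pad(c,H)
P=cast(c,H,0.024)[:,:2].astype(np.float32);r=cv2.minAreaRect(P);print("board",r);B=cv2.boxPoints(r);print(B.round(4))
Q=cast(c,k,0.035)[:,:2].astype(np.float32);q=cv2.minAreaRect(Q);print("white",q);print(cv2.boxPoints(q).round(4))
for n,uv,z in(("black",(255,157),.072),("steel",(243,239),.072),("salt",(163,161),.067),("darkend",(272,205),.035),("small",(187,239),.01)):print(n,cast(c,[uv],z).round(3))
v=c["frame"][140:280,220:390].copy();cv2.drawContours(v,[k,H],-1,(0,0,255),1,offset=(-220,-140))
cv2.imwrite("pics/crop.png",cv2.resize(np.hstack([c["frame"][140:280,220:390],v]),None,fx=2.3,fy=2.3))
E
```

```text
Traceback (most recent call last):
  File "meas.py", line 13, in pad
    k=big((ins>0)&(h[...,1]<60)&(h[...,2]>150)) # white sheet
  File "meas.py", line 3, in big
    c,_=cv2.findContours(m.astype(np.uint8),cv2.RETR_EXTERNAL,cv2.CHAIN_APPROX_NONE); return max(c,key=cv2.contourArea)
                                                                                             ~~~^^^^^^^^^^^^^^^^^^^^^^^
ValueError: max() iterable argument is empty
```

```bash
python3 - <<'E'
from meas import *
c=np.load("top0.npy",allow_pickle=True).item()
h=cv2.cvtColor(c["frame"],cv2.COLOR_BGR2HSV)
for u,v in((345,200),(345,250),(260,200),(300,207),(272,205),(50,200),(210,350),(300,50)):print((u,v),h[v,u])
H=board(c);print(cv2.boundingRect(H))
E
```

```text
(345, 200) [ 25 100 245]
(345, 250) [ 26 101 244]
(260, 200) [ 25 100 245]
(300, 207) [ 90   1 245]
(272, 205) [  7 116 125]
(50, 200) [ 16  73 139]
(210, 350) [ 16  68 147]
(300, 50) [11 94 57]
(0, 0, 146, 190)
```

```bash
sed -i 's/>8)&(h\[...,0\]<32)&(h\[...,1\]>60)&(h\[...,2\]>130)/>14)\&(h[...,0]<32)\&(h[...,1]>60)\&(h[...,2]>185)/' meas.py
cat > m1.py <<'E'
from meas import *
c=np.load("top0.npy",allow_pickle=True).item()
H=board(c);k=pad(c,H)
P=cast(c,H,0.024)[:,:2].astype(np.float32);r=cv2.minAreaRect(P);print("board",r);B=cv2.boxPoints(r);print(B.round(4))
Q=cast(c,k,0.035)[:,:2].astype(np.float32);q=cv2.minAreaRect(Q);print("white",q);print(cv2.boxPoints(q).round(4))
for n,uv,z in(("black",(255,157),.072),("steel",(243,239),.072),("salt",(163,161),.067),("darkend",(272,205),.035),("small",(187,239),.01)):print(n,cast(c,[uv],z).round(3))
v=c["frame"][140:280,220:390].copy();cv2.drawContours(v,[k,H],-1,(0,0,255),1,offset=(-220,-140))
cv2.imwrite("pics/crop.png",cv2.resize(np.hstack([c["frame"][140:280,220:390],v]),None,fx=2.3,fy=2.3))
E
python3 m1.py
```

```text
board ((0.5552016496658325, -0.0015958398580551147), (0.3184656500816345, 0.23880085349082947), 71.78768157958984)
[[ 0.392  -0.1155]
 [ 0.6189 -0.1902]
 [ 0.7184  0.1123]
 [ 0.4915  0.187 ]]
white ((0.5547091960906982, 0.012140177190303802), (0.11438179761171341, 0.07580100744962692), 73.7852554321289)
[[ 0.5023 -0.0322]
 [ 0.5751 -0.0534]
 [ 0.6071  0.0565]
 [ 0.5343  0.0776]]
black [[0.675 0.096 0.072]]
steel [[0.497 0.148 0.072]]
salt [[0.698 0.302 0.067]]
darkend [[0.568 0.072 0.035]]
small [[0.523 0.276 0.01 ]]
```

View pics/crop.png

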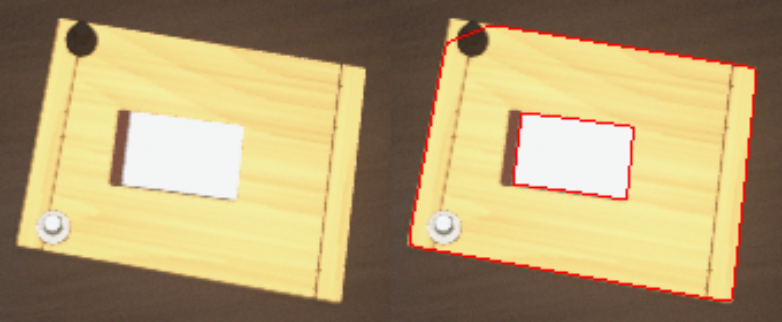

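The crop confirms the larger pad: 75 mm wide, with a 114 mm white sheet plus about 12 mm of binding. In board axes its centre is at about (-141, +5) mm and it is 2° out of square. The push needed is about 119 mm. I'll bring the hand behind it, jaws across the board and partly open for a stable two-point push.

```bash
python3 -m jog '160 -300 0 -0.76 0.4;160 -300 0 -0.76 0.4;160 -300 0 -0.76 0.4;160 -300 0 -0.76 0.4;160 -300 0 -0.76 0.4;160 -300 0 -0.76 0.4;160 -300 0 -0.76 0.4;160 -300 0 -0.76 0.4;160 -300 0 -0.76 0.4;160 -300 0 -0.76 0.4'
```

```text
t: 0.93
eef_pos: [0.3709, 0.2332, 0.2451]
tool_rot: [1.694, 2.646, -0.001]
force: [-1.0, 0.0, 0.5]
gripper_width: 0.397
gripper_force: 0.0
```

```bash
python3 -m jog '157 -309 -60 -0.752 0.4;157 -309 -60 -0.752 0.4;157 -309 -60 -0.752 0.4;157 -309 -60 -0.752 0.4;157 -309 -60 -0.752 0.4;157 -309 -60 -0.752 0.4;157 -309 -60 -0.752 0.4;157 -309 -60 -0.752 0.4;157 -309 -60 -0.752 0.4;157 -309 -60 -0.752 0.4'
python3 -m jog '0 0 -30 0 0.4;0 0 -60 0 0.4;0 0 -90 0 0.4;0 0 -120 0 0.4;0 0 -130 0 0.4;0 0 -130 0 0.4'
python3 - <<'E'
from h import *
s=read_state();print(s["eef_pos"],s["tool_rot"],s["force"])
c=read_camera("top");cv2.imwrite("pics/t1.png",cv2.resize(c["frame"][130:290,200:410],None,fx=3,fy=3))
E
```

```text
t: 1.77
eef_pos: [0.5292, -0.0755, 0.1838]
tool_rot: [2.544, 1.843, -0.001]
force: [-0.2, 0.3, 0.2]
gripper_width: 0.4
gripper_force: 0.0
t: 2.27
eef_pos: [0.5246, -0.071, 0.0529]
tool_rot: [-2.536, -1.844, 0.006]
force: [0.4, 1.1, -0.1]
gripper_width: 0.399
gripper_force: 0.0
[ 0.52462947 -0.07096414  0.05293105] [-2.5359178  -1.84440921  0.00584547] [ 0.44319867  1.066105   -0.0587349 ]
```

View pics/t1.png

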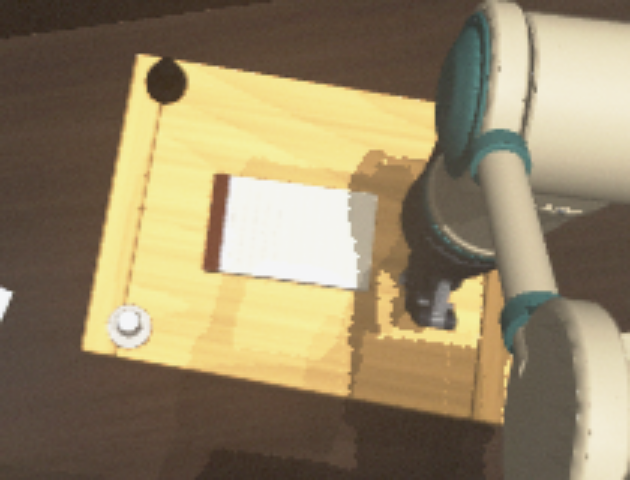

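The fingers stand clear behind the pad's plain end (crop ~(430,300)); the pad is undisturbed. Now I lower to find the board.

```bash
for i in 1; do python3 -m jog '2 -2 -8 0 0.4;2 -2 -8 0 0.4;2 -2 -8 0 0.4'; python3 -m jog '0 0 -3 0 0.4;0 0 -3 0 0.4'; python3 -m jog '0 0 -3 0 0.4;0 0 -3 0 0.4'; done | grep -E 'eef|force:'
```

```text
eef_pos: [0.53, -0.0757, 0.0484]
force: [-0.0, -0.8, -0.3]
gripper_force: 0.0
eef_pos: [0.5292, -0.0758, 0.0448]
force: [-0.1, -0.3, -0.4]
gripper_force: 0.0
eef_pos: [0.5287, -0.0757, 0.0412]
force: [0.1, -0.3, 0.3]
gripper_force: 0.0
```

```bash
(python3 -m jog '0 0 -2 0 0.4;0 0 -2 0 0.4;0 0 -2 0 0.4'; python3 -m jog '0 0 -2 0 0.4;0 0 -2 0 0.4;0 0 -2 0 0.4') | grep -E 'eef|force:'
```

```text
eef_pos: [0.5289, -0.0757, 0.0392]
force: [0.7, 0.1, 0.5]
gripper_force: 0.0
eef_pos: [0.5289, -0.0757, 0.0372]
force: [0.4, -0.7, -1.5]
gripper_force: 0.0
```

```bash
(python3 -m jog '2 6 0 0 0.4;4 12 0 0 0.4;6 18 0 0 0.4;8 23 0 0 0.4;9 29 0 0 0.4;11 34 0 0 0.4;13 40 0 0 0.4;15 46 0 0 0.4;17 51 0 0 0.4;19 57 0 0 0.4'; python3 -m jog '2 6 0 0 0.4;4 11 0 0 0.4;5 16 0 0 0.4;7 22 0 0 0.4;9 27 0 0 0.4;11 33 0 0 0.4;12 38 0 0 0.4;14 43 0 0 0.4;16 48 0 0 0.4;16 48 0 0 0.4') | grep -E 'eef|force:'
cat > m2.py <<'E'
import sys
from meas import *
s=read_state();c=read_camera("top");cv2.imwrite(sys.argv[1],cv2.resize(c["frame"][130:290,200:410],None,fx=3,fy=3))
h=cv2.cvtColor(c["frame"],cv2.COLOR_BGR2HSV)
E0=np.array([.605,.1497]);R=np.array([[.3124,.9499],[-.9499,.3124]])
c0=np.load("top0.npy",allow_pickle=True).item();H=board(c0)
u,v=np.meshgrid(np.arange(512),np.arange(384));uv=np.c_[u.ravel(),v.ravel()]
b=(cast(c,uv,.035)[:,:2]-E0)@R.T
reg=((b[:,0]>-.25)&(b[:,0]<.08)&(abs(b[:,1])<.065)).reshape(384,512)
k=big(reg&(h[...,1]<45)&(h[...,2]>130)); q=(cast(c,k,.035)[:,:2]-E0)@R.T
print("white in board axes",cv2.minAreaRect((q*1000).astype(np.float32)))
print(cv2.boxPoints(cv2.minAreaRect((q*1000).astype(np.float32))).round(1).tolist())
print("tcp board",R@(s["eef_pos"][:2]-E0)*1000,s["eef_pos"][2],s["t"])
E
python3 m2.py pics/t2.png
```

```text
eef_pos: [0.5482, -0.0181, 0.0373]
force: [0.7, -0.3, -0.6]
gripper_force: 0.1
eef_pos: [0.5646, 0.0303, 0.0374]
force: [0.1, -0.6, 0.0]
gripper_force: 0.0
white in board axes ((-56.73936080932617, 2.2500381469726562), (111.06537628173828, 75.19971466064453), 0.05656558647751808)
[[-112.30000305175781, 39.79999923706055], [-112.19999694824219, -35.400001525878906], [-1.2000000476837158, -35.29999923706055], [-1.2000000476837158, 39.900001525878906]]
tcp board [-126.06068884    1.09474478] 0.03740673269724777 5.0667
```

View pics/t2.png

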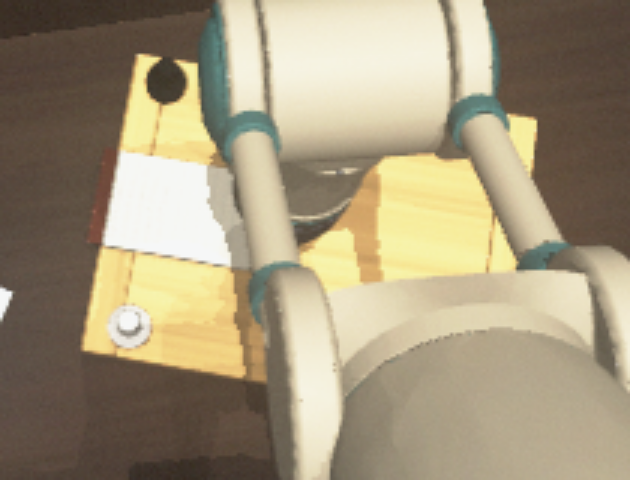

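The pad is square (0.1°) and centred to 2 mm, and its binding sticks out about 10 mm at crop (100,195). It needs 30 mm more.

```bash
(python3 -m jog '1 4 0 0 0.4;3 8 0 0 0.4;4 12 0 0 0.4;5 16 0 0 0.4;6 20 0 0 0.4;8 24 0 0 0.4;9 27 0 0 0.4;9 28.5 0 0 0.4;9 28.5 0 0 0.4'; python3 -m jog '-3 -9 0 0 0.4;-6 -19 0 0 0.4;-12 -38 0 0 0.4;-12 -38 30 0 0.4;-12 -38 60 0 0.4;-22 -68 100 0 0.4;-34 -108 130 0 0.4;-46 -146 130 0 0.4;-46 -146 130 0 0.4') | grep -E 'eef|force:'
python3 m2.py pics/t3.png
```

```text
eef_pos: [0.5731, 0.0583, 0.0373]
force: [-0.0, 0.4, 0.1]
gripper_force: 0.0
eef_pos: [0.5264, -0.0934, 0.1702]
force: [0.8, 0.4, -0.3]
gripper_force: 0.0
white in board axes ((-28.534584045410156, 2.0968399047851562), (75.6044921875, 114.10337829589844), 89.99016571044922)
[[-85.5999984741211, -35.70000076293945], [28.5, -35.70000076293945], [28.5, 39.900001525878906], [-85.5999984741211, 39.900001525878906]]
tcp board [-255.45841461   -1.26807587] 0.17019823560287142 6.6167
```

View pics/t3.png

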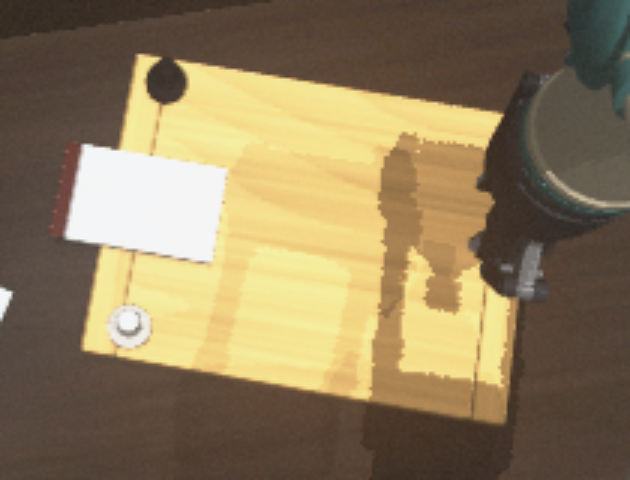

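The trailing edge is at -85.6 mm, so the overhang is about 39 mm. The pad is square and 2 mm off the middle line. The stoppers at crop (166,80) and (129,326) have not moved, and the hand is clear.

```bash
python3 -c "from rig import job_done;print(job_done())"
```

```text
the job is handed in; nothing more can be done
None
```

The job is handed in: by the last camera measurement, about 39 mm of the pad's bound end sticks out over the left end of the board, square to it and 2 mm off the middle line, with the stoppers unmoved and the hand clear; the call returned no verdict.

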